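Tip a tray of chair feet into the feed hopper

TASK

Load the turned chair feet into the green feed hopper: set the blue tray, with all its feet aboard, level in the dock beside the hopper with its low pouring lip toward the hopper, and let go of it. Then take it by the red bar at its rear and tip it over the dock's pivot rod until all five feet are in the hopper, lower it level into the dock again and let go. Spill none of the feet, and leave the other things on the bench where they stand.

Things in the scene. Friction and masses are not known exactly. Their poses are not given: they have to be found in the camera images.
- tray: Blue open tray, 100 (x) x 160 (y) x 60 mm high, 0.28 kg +-15% empty. Origin: centre of its underside, z up; +y to its pouring end, where the lip is only 4 mm above the floor. Other walls 40 mm above the floor, 4 mm thick. Stands on two cross ribs 15 mm deep: floor underside at z = 15, top at z = 20. Steel straps at x = +-47 carry a bail. Starts on the bench, pouring end roughly toward the robot.
- tray_bail (a point): Middle of the tray's black carrying bail: flat-sided bar, 12 mm thick (tray y), 14 mm high, 100 mm long along tray x, over the middle of the tray, 118 mm above the tray's origin. Axes as the tray's. For carrying the tray level.
- tray_hook (a point): Middle of the corner under the tray between the front face of its front rib (6 mm thick, 15 mm deep) and the floor's underside, at tray (0, 45, 15) mm; the rear rib is at tray y = -70. Axes as the tray's. When the tray is tipped in the dock this corner rides round the pivot rod like a hinge.
- tray_bar: Round red grip bar at the tray's rear, fixed to it, 10 mm in diameter, 100 mm long along tray x; origin in its middle, at tray (0, -118, 80) mm, axes as the tray's. 38 mm from its axis to the rear wall, whose top is 20 mm lower. Being round it turns in the fingers as the tray tips, so the gripper can stay pointing down while the bar is led on an arc about the pivot rod.
- stand: Green fixed stand, z up, origin on the bench under the dock's centre; +y points from dock to hopper. Dock: aluminium bed, top at z = 60 mm, from y = -86 to +44, between guide cheeks 112 mm apart (inner faces x = +-56, tops flared, up to z = 106). The docked tray stands on its ribs on the bed, lip over the hopper. The feet slide out at a tilt of 60 to 75 degrees.
- pivot_rod (a point): Middle of the axis of the dock's steel pivot rod: fixed, 10 mm in diameter, along stand x, at stand (0, 58, 69) mm. Axes as the stand's. The docked tray's front rib stands behind it (dock side), with an 8 mm gap when the tray's origin is at dock_seat; as the rear is lifted the tray has to come forward by this gap until the rib bears on the rod.
- dock_seat (a point): Where the tray's origin belongs when docked, axes parallel to the stand's: middle of the dock, at the height of the bed's top (60 mm above the bench). Axes as the stand's. The tray may stand up to 20 mm further back (-y), but over 7 mm further forward its front rib meets the rod.
- hopper_in (a point): Point on the hopper's black rubber floor, 10 mm above the bench, 125 mm in stand +y from the dock's centre; axes as the stand's. Inside of the hopper: x +-76 mm, y from -77 to +88 mm (a sloped back plate takes the far part). Tops above the bench: side walls 100 mm, far wall 130 mm, near wall under the pivot rod 48 mm.
- foot_1: One of five turned wooden chair feet, 29 mm in diameter, 28 mm high, with a small brass dot on its top; origin in the middle of its underside, z along its axis. Starts standing in the tray. About 30 g.
- foot_2: One of five turned wooden chair feet, 29 mm in diameter, 28 mm high, with a small brass dot on its top; origin in the middle of its underside, z along its axis. Starts standing in the tray. About 30 g.
- foot_3: One of five turned wooden chair feet, 29 mm in diameter, 28 mm high, with a small brass dot on its top; origin in the middle of its underside, z along its axis. Starts standing in the tray. About 30 g.
- foot_4: One of five turned wooden chair feet, 29 mm in diameter, 28 mm high, with a small brass dot on its top; origin in the middle of its underside, z along its axis. Starts standing in the tray. About 30 g.
- foot_5: One of five turned wooden chair feet, 29 mm in diameter, 28 mm high, with a small brass dot on its top; origin in the middle of its underside, z along its axis. Starts standing in the tray. About 30 g.
- thread_rd: Bystander: spool of red thread, 38 mm across, 58 mm high, standing near the tray's start; origin under its centre. The other things on the bench are fixed.

How it is judged:
By the outcome, as a careful person would: the job done as asked, in the order asked, and still so for the second after the job is handed in, with the robot touching nothing.
It also fails if it takes over 72 s, if anything falls off the work surface, if the arm or the gripper's body presses on something with over 40 N, if the wrist force passes 120 N, or if a joint passes its speed limit or range.

ROBOT

A 7-joint arm with a two-finger parallel gripper is mounted at the origin on the work surface; the furniture and walls round the work are solid. World frame = base frame: x ahead of the robot, y to its left, z up, the work surface at z = 0. Lengths are in m, angles in rad, forces in N, time in s.
With the tool pointing down it reaches from about 0.425 to 0.95 m from the base axis. Payload 4.7 kg.
Tool frame: the origin (TCP) lies midway between the tips of the shut fingers; the grasp point (between the pads) lies 19 mm behind it; z points along the fingers, y is the line along which they close (so a half turn about z gives the same grasp; the last joint's range is limited). The gripper opens to 87 mm and grips with 3 to 60 N. Pads are 19 mm wide; open, the fingers measure 117 mm over their backs; the gripper's body (75 mm by 190 mm) begins 51 mm behind the grasp point.
Start: joints at [1.256, 0.469, -0.049, 1.532, 0.024, 1.141, -0.082], TCP at [0.19, -0.648, 0.223] pointing down, gripper open.
Joint ranges: [-2.59, 2.59], [-0.33, 1.99], [-1.39, 1.29], [0.1, 2.45], [-1.04, 4.18], [0.21, 1.99], [-2.66, 2.66]. Speed limits (rad/s): [2.57, 2.57, 3.14, 3.14, 3.14, 3.14, 3.14].

INTERFACE

Orientations are given as a unit quaternion [w, x, y, z].
In Python, from rig import telemetry, vision, r, models gives the robot as it stands.
- The arm moves only by the tool play_rows, never from a script. Its argument "steps" is a list of rows, each a list of 6 numbers: the shift along the tool's x, y, z in mm, then the turn, a rotation vector about the tool's x, y, z in units of 8 degrees (1.0 is 8 degrees). In form: [[dx, dy, dz, ax, ay, az], ...]. A call has 1 to 10 rows; each row shifts and turns the commanded pose from where the row before left it, along the tool's axes as they then stand; what a row does not reach is not made up. A row lasts 1/10 s, in which the tool goes at most 50 mm and 8.59 degrees, less where a joint would pass 70% of its speed; a pose out of reach is approached as far as the arm can. A call with a gripper value outside its range is refused whole. "gripper" is the finger opening in mm, from 0 to 87, set as the call begins (left out, the last holds). The fingers move at their own pace and stop on an object; the grip force is fixed at half the most. Time passes only in rows, so rows that do not move let the fingers close. It gives the time, the measured TCP pose, the force, the opening and the grip force at its end, in the units of the state.
- telemetry.observe(): the state, without advancing time (a new reading comes with each control period).
- vision.camera(name): name is "scene" or "top" or "wrist"; returns (picture, depth): 480x640x3 uint8, red, green, blue; 480x640 float32, m along the optical axis (not along the pixel's ray), 0 where there is no reading.
- vision.camera_model(name): a dict with "intrinsics" (3x3 intrinsics, pixels), "k1" (the pictures are not rectified: a ray, as slopes to the right and down, at radius r is drawn at 1 + k1 r^2 times it, then the intrinsics apply), "position" and "attitude" of the camera in the world; the wrist camera has in their place "tool_from_camera" (4x4, takes a point from camera to tool coordinates, whose origin is the TCP and whose axes are the flange's). Camera axes: x right, y down, z forward; pixel columns grow to the right and rows downward; lengths in m; the calibration is good to about 2 mm. A picture is of the moment at which its call begins: read the wrist's pose just before it. camera_model takes no time and is no camera call.
- r.close_job(): hands the job in; it is judged then, once.
Trained networks look in the newest picture that a camera, given by its name, has taken for a name from the list of things; names that differ only in an ending like _2 or _b are one class to them, and where a whole thing is asked for, a point or a joint stands for the part that bears it (a point fixed in the world has none). Each returns a list of dicts, best first, with "p" (0 to 1); they miss things now and then, are a little off and sometimes report something else, mostly with a low value. They report only what shows in the picture. A call takes as long as a camera call.
- models.look_for(camera, target): "at" ([column, row] as shares, 0 to 1, of the picture: columns of its width, rows of its height, amid what is visible of it).
- models.trace(camera, target): "pixels" (480x640 bool, what is visible of it) and "at" ([column, row] as shares, 0 to 1, of the picture: columns of its width, rows of its height, amid what is visible of it).
The state is a dict: "t": time; "qpos": joint angles; "joint_vel": joint speeds; "effort": joint torques, N m; "tcp_pos": TCP position; "eef_rot": TCP orientation; "ft_force": force on the tool from outside, world axes, zero at the start; "ft_torque": the same for the moment, N m; "grip_width": opening from 0.0 (shut) to 1.0 (fully open); "grip_force": force on a finger pad.
Only numpy, scipy, OpenCV 4.12 (cv2) and the standard library are available. Lean on these libraries where they do the work, as an engineer would, in place of code of your own. Each camera call takes 0.05 s, during which the arm holds its last target. There are 200 camera calls.

## Working session

There is one attempt and no reset: what is moved stays moved. The work goes in short steps, Python scripts to look and compute and a tool call to move; the robot and the scene stay as the last step left them, time stands still between calls to the robot, and variables do not carry over. Pictures are saved under pics/ and viewed, at most 10 in all, crops included, and the job is handed in when it is done.

Besides the shell and the picture viewer there is one more tool, called after "Request:" as name(argument=value, ...) on one line, values as JSON. play_rows: Moves the arm, as the interface text tells. Its arguments: {"type":"object","properties":{"steps":{"type":"array"},"gripper":{"type":"number"}},"required":["steps"]}

```bash
ls; mkdir -p pics
cat > h.py <<'E'
import numpy as np, cv2
from rig import telemetry, vision, r, models
from scipy.spatial.transform import Rotation as R
def q2R(q): return R.from_quat([q[1],q[2],q[3],q[0]]).as_matrix()
def cam(name):
    s=telemetry.observe(); im,d=vision.camera(name); m=vision.camera_model(name)
    if name=='wrist':
        T=np.eye(4);T[:3,:3]=q2R(s['eef_rot']);T[:3,3]=s['tcp_pos'];T=T@np.array(m['tool_from_camera'])
    else:
        T=np.eye(4);a=np.array(m['attitude'],float);T[:3,:3]=a if a.shape==(3,3) else q2R(a);T[:3,3]=m['position']
    return im,d,np.array(m['intrinsics']),m['k1'],T
def cloud(d,K,k1,T):
    v,u=np.mgrid[0:480,0:640].astype(float)
    xd=(u-K[0,2])/K[0,0];yd=(v-K[1,2])/K[1,1];x,y=xd.copy(),yd.copy()
    for _ in range(8):
        f=1+k1*(x*x+y*y);x=xd/f;y=yd/f
    P=np.stack([x*d,y*d,d],-1)@T[:3,:3].T+T[:3,3]
    P[d<=0]=np.nan
    return P
def save(n,im): cv2.imwrite('pics/'+n,im[:,:,::-1])
E
python3 - <<'E'
from h import *
a=[]
for n in ['top','scene']:
    im,d,K,k1,T=cam(n);P=cloud(d,K,k1,T);np.savez(n,im=im,P=P)
    print(n,vision.camera_model(n)['attitude'],T[:3,3],k1,K[0,0]);a.append(im)
    for t in ['tray','stand','tray_bail','tray_bar','thread_rd','foot_1']:
        for o in models.trace(n,t)[:5 if t=='foot_1' else 1]:
            print(t,round(o['p'],2),np.array(o['at'])*[640,480],np.round(np.nanmedian(P[o['pixels']],0),3))
save('top.png',a[0]);save('scene.png',a[1]);print(telemetry.observe())
E
```

```text
pics
top [-0.05347742  0.70632977 -0.70398829  0.05137028] [0.33746326 0.07222155 1.08498206] -0.07508079928860967 456.3618184743278
tray 0.8 [383.616 245.616] [ 0.472 -0.081  0.023]
stand 0.56 [198.592 262.416] [0.435 0.353 0.06 ]
tray_bar 0.63 [369.472 201.12 ] [ 0.581 -0.043  0.083]
thread_rd 0.65 [441.024 225.792] [ 0.525 -0.212  0.057]
foot_1 0.58 [393.6   250.416] [ 0.471 -0.098  0.047]
foot_1 0.55 [385.984 269.28 ] [ 0.427 -0.089  0.047]
foot_1 0.53 [375.808 252.   ] [ 0.459 -0.061  0.047]
foot_1 0.52 [371.072 232.08 ] [ 0.507 -0.047  0.047]
scene [-0.5215529   0.81297301 -0.21878487  0.13853026] [ 0.06387556 -0.68605552  0.5121337 ] 0.0546212292036231 530.528388097479
tray 0.79 [356.608 312.912] [ 0.47  -0.082  0.044]
tray_bail 0.95 [354.88 312.72] [ 0.47  -0.084  0.044]
tray_bar 0.82 [409.408 274.32 ] [ 0.588 -0.036  0.077]
thread_rd 0.53 [438.72  339.504] [ 0.527 -0.215  0.057]
foot_1 0.83 [335.104 333.696] [ 0.425 -0.097  0.041]
foot_1 0.81 [345.728 313.296] [ 0.461 -0.069  0.042]
foot_1 0.74 [361.92  301.824] [ 0.504 -0.054  0.041]
foot_1 0.58 [363.328 319.008] [ 0.473 -0.101  0.045]
foot_1 0.37 [387.776 310.896] [ 0.527 -0.095  0.047]
{'t': 0.7, 'qpos': array([ 1.25610337,  0.46856061, -0.04862873,  1.53248815,  0.02408963,
        1.14103251, -0.08230606]), 'joint_vel': array([-1.55325667e-03,  9.62441411e-04,  8.08855084e-04,  2.80377012e-05,
        5.68801558e-04, -1.61625293e-04,  3.47055587e-04]), 'effort': array([-1.14354960e-03, -5.07688558e+01, -8.12744885e-02, -2.36414123e+01,
       -6.12371648e-02,  3.10810539e-02,  2.30135987e-05]), 'tcp_pos': array([ 0.19036215, -0.6476152 ,  0.22260454]), 'eef_rot': array([4.18256979e-05, 9.89805881e-01, 1.42423015e-01, 3.74493096e-05]), 'ft_force': array([-0.20980629,  0.03964621, -0.27650711]), 'ft_torque': array([ 0.04466578, -0.03130985, -0.02031105]), 'grip_force': 0.0, 'grip_width': 1.0013409348834597}
```

View pics/top.png

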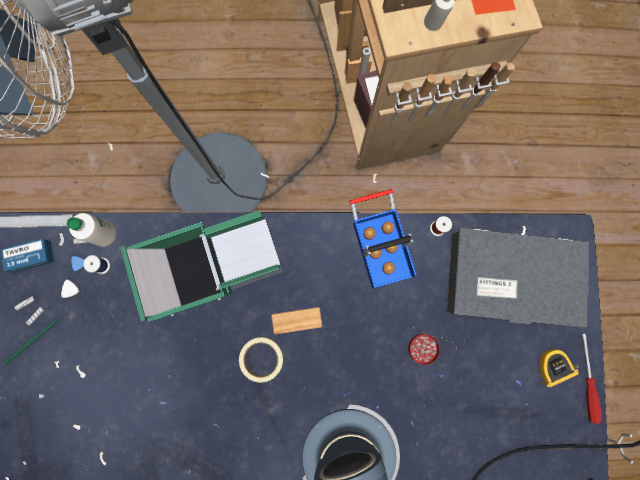

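View pics/scene.png

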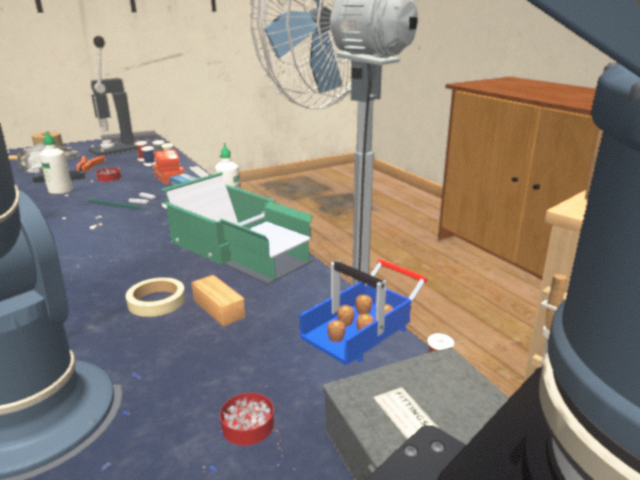

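The top view shows the tray at about (385,248), its red bar at (372,197) past the bench edge, and the spool at (441,226). The dock's white bed is at (247,250), with the hopper to its left at (170,270). Next I'll get both poses from depth and colour.

Run:
```python
from h import *
z=np.load('top.npz');im=z['im'].astype(int);P=z['P'];hsv=cv2.cvtColor(z['im'],cv2.COLOR_RGB2HSV).astype(int)
v,u=np.mgrid[0:480,0:640]
def box(a,b,c,d): return (u>a)&(u<b)&(v>c)&(v<d)
def rect(m,n):
    p=P[m];p=p[~np.isnan(p[:,0])];rc=cv2.minAreaRect((p[:,:2]*1000).astype(np.float32))
    print(n,len(p),np.round(rc[0],1),np.round(rc[1],1),round(rc[2],1),'z',np.round(np.percentile(p[:,2],[5,50,95]),4))
    return p
def pca(p,n):
    c=p[:,:2].mean(0);w,V=np.linalg.eigh(np.cov((p[:,:2]-c).T));print(n,'mean',c,'dir',np.degrees(np.arctan2(V[1,1],V[0,1])))
rect(box(340,430,180,300)&(hsv[:,:,0]>105)&(hsv[:,:,0]<125)&(hsv[:,:,1]>190)&(P[:,:,2]>.05),'tray walls')
p=rect(box(340,430,180,300)&(P[:,:,2]>.10),'bail');pca(p,'bail')
p=rect(box(340,430,180,220)&(hsv[:,:,1]>180)&((hsv[:,:,0]<8)|(hsv[:,:,0]>172))&(P[:,:,2]>.06),'bar');pca(p,'bar')
S=box(110,300,200,330)
rect(S&(P[:,:,2]>.055)&(P[:,:,2]<.065)&(hsv[:,:,1]<40)&(u>200),'bed')
p=rect(S&(P[:,:,2]>.068)&(P[:,:,2]<.08)&(hsv[:,:,1]<60)&(u>195)&(u<225),'rod');pca(p,'rod')
g=S&(hsv[:,:,0]>60)&(hsv[:,:,0]<95)&(hsv[:,:,1]>80)
rect(g&(P[:,:,2]>.03),'green all');rect(g&(P[:,:,2]>.1),'green top')
rect(S&(P[:,:,2]>.095)&(u>228)&(u<290)&g,'cheeks')
p=rect(S&(P[:,:,2]>.118)&(u<160),'far wall');pca(p,'far')
for n in range(len(p:=P[S&(P[:,:,2]<.02)&(hsv[:,:,2]<50)])*0+1): rect(S&(P[:,:,2]<.02)&(hsv[:,:,2]<50)&(u>140)&(u<225)&(v>235),'black')
```

```text
tray walls 158 [473.6 -79.1] [156.5  98.3] 14.9 z [0.0507 0.0581 0.0622]
bail 302 [472.7 -80.8] [17.9 99.1] 16.0 z [0.1164 0.1244 0.1279]
bail mean [ 0.47217448 -0.08015695] dir 105.92705377582756
bar 174 [587.  -47.9] [10.7 97.8] 15.9 z [0.0807 0.0842 0.0877]
bar mean [ 0.58591049 -0.04850657] dir 105.70597918649419
bed 2680 [466.  236.7] [110.4 130.3] 18.9 z [0.0572 0.0602 0.0632]
rod 255 [438.3 311.9] [130.9  13.7] 19.5 z [0.0698 0.0734 0.0771]
rod mean [0.43996728 0.31190548] dir -161.0980271205267
green all 2440 [434.6 323. ] [172.9 309.7] 19.2 z [0.0479 0.102  0.134 ]
green top 1482 [434.4 323.7] [172.9 308.3] 19.2 z [0.1008 0.1046 0.1347]
cheeks 416 [466.5 230.7] [136.7 112.1] 19.0 z [0.0958 0.1024 0.1082]
far wall 675 [387.2 459.5] [164.9  20.8] 20.1 z [0.1193 0.1313 0.1357]
far mean [0.38569544 0.46018736] dir -160.5589721341608
black 2341 [426.1 363.2] [140.4 111.4] 19.0 z [0.0071 0.0103 0.0136]
```

Request:
play_rows(steps=[[27, -29, -4, 0, 0, 0], [27, -29, -4, 0, 0, 0], [27, -29, -4, 0, 0, 0], [27, -29, -4, 0, 0, 0], [27, -29, -4, 0, 0, 0], [27, -29, -4, 0, 0, 0], [27, -29, -4, 0, 0, 0], [27, -29, -4, 0, 0, 0], [27, -29, -4, 0, 0, 0], [27, -29, -4, 0, 0, 0]], gripper=60)

```text
t: 1.7
tcp_pos: [0.3682, -0.2918, 0.2631]
eef_rot: [0.0, 0.99, 0.142, 0.0]
ft_force: [1.2, -1.3, -0.0]
grip_width: 0.69
grip_force: 0.0
```

Request:
play_rows(steps=[[27, -29, 0, 0, 0, 0], [27, -29, 0, 0, 0, 0], [27, -29, 0, 0, 0, 0], [27, -29, 0, 0, 0, 0], [27, -29, 0, 0, 0, 0], [0, 0, 0, 0, 0, -1], [0, 0, 0, 0, 0, -1], [0, 0, 0, 0, 0, -1], [0, 0, 0, 0, 0, -1], [0, 0, 0, 0, 0, -1]])

```text
t: 2.7
tcp_pos: [0.4563, -0.116, 0.2627]
eef_rot: [0.0, 0.88, 0.475, 0.0]
ft_force: [0.3, -1.0, -0.1]
grip_width: 0.69
grip_force: 0.0
```

Request:
play_rows(steps=[[0, 0, 0, 0, 0, -1], [0, 0, 0, 0, 0, -1], [0, 0, 0, 0, 0, -1], [0, 0, 0, 0, 0, -1], [0, 0, 0, 0, 0, -1], [0, 0, 0, 0, 0, -1], [0, 0, 0, 0, 0, -0.16], [0, 0, 0, 0, 0, 0]])

```text
t: 3.5
tcp_pos: [0.4563, -0.1161, 0.2627]
eef_rot: [0.0, 0.605, 0.796, 0.0]
ft_force: [-0.2, -0.1, 1.0]
grip_width: 0.686
grip_force: 0.0
```

Run:
```python
from h import *
im,d,K,k1,T=cam('wrist');P=cloud(d,K,k1,T);save('w1.png',im)
s=telemetry.observe();M=q2R(s['eef_rot']);print(s['t'],s['tcp_pos'],s['qpos'],'yaw',np.degrees(np.arctan2(M[1,0],M[0,0])),M[:,2])
print(np.round(vision.camera_model('wrist')['tool_from_camera'],3))
hsv=cv2.cvtColor(im,cv2.COLOR_RGB2HSV).astype(int);np.savez('w1',im=im,P=P)
m=(P[:,:,2]>.105)&(P[:,:,2]<.14)&(abs(P[:,:,0]-.472)<.05)&(abs(P[:,:,1]+.08)<.08)
p=P[m];rc=cv2.minAreaRect((p[:,:2]*1000).astype(np.float32));print(len(p),rc,np.median(p[:,2]))
z=np.load('top.npz')['P'];q=z[(z[:,:,2]>.15)&(z[:,:,0]>.5)&(z[:,:,0]<.8)&(z[:,:,1]>-.3)&(z[:,:,1]<.7)];print(len(q),q.min(0) if len(q) else '', q.max(0) if len(q) else '')
```

```text
3.55 [ 0.45624956 -0.11615671  0.26263488] [ 0.68797542  0.1363585  -0.57780358  1.92005835  0.08321395  1.10827392
  0.34800231] yaw 105.51314335281734 [ 1.94436637e-04 -1.61941809e-04 -9.99999968e-01]
[[-0.001 -0.958 -0.287  0.079]
 [ 1.    -0.001 -0.    -0.   ]
 [ 0.    -0.287  0.958 -0.163]
 [ 0.     0.     0.     1.   ]]
1782 ((472.7284240722656, -80.6539077758789), (17.73949432373047, 99.9507064819336), 15.847956657409668) 0.1256988284742889
5822 [0.50125001 0.43932078 0.15028346] [0.79999827 0.67127721 0.529109  ]
```

Request:
play_rows(steps=[[10, 8.4, 0, 0, 0, -0.04], [10, 8.4, 20, 0, 0, 0], [10, 8.4, 30, 0, 0, 0], [0, 0, 30, 0, 0, 0], [0, 0, 30, 0, 0, 0], [0, 0, 20, 0, 0, 0], [0, 0, 15, 0, 0, 0], [0, 0, 10, 0, 0, 0], [0, 0, 8, 0, 0, 0], [0, 0, 0, 0, 0, 0]])

```text
t: 4.55
tcp_pos: [0.4721, -0.0799, 0.099]
eef_rot: [-0.001, 0.602, 0.799, -0.0]
ft_force: [-0.3, 0.3, 0.4]
grip_width: 0.689
grip_force: 0.0
```

Request:
play_rows(steps=[[0, 0, 0, 0, 0, 0], [0, 0, 0, 0, 0, 0], [0, 0, 0, 0, 0, 0], [0, 0, 0, 0, 0, 0], [0, 0, 0, 0, 0, 0], [0, 0, 0, 0, 0, 0]], gripper=0)

```text
t: 5.15
tcp_pos: [0.4724, -0.0804, 0.0997]
eef_rot: [0.0, 0.602, 0.798, 0.0]
ft_force: [-0.5, -0.0, -0.0]
grip_width: 0.222
grip_force: 0.0
```

Request:
play_rows(steps=[[0, 0, 0, 0, 0, 0], [0, 0, 0, 0, 0, 0], [0, 0, 0, 0, 0, 0], [0, 0, 0, 0, 0, 0]])

```text
t: 5.55
tcp_pos: [0.4725, -0.0802, 0.0995]
eef_rot: [0.0, 0.602, 0.799, 0.0]
ft_force: [1.4, 0.4, -2.0]
grip_width: 0.131
grip_force: 30.0
```

Request:
play_rows(steps=[[0, 0, -2, 0, 0, 0], [0, 0, -5, 0, 0, 0], [0, 0, -10, 0, 0, 0], [0, 0, -15, 0, 0, 0], [0, 0, -20, 0, 0, 0], [0, 0, -25, 0, 0, 0], [0, 0, -25, 0, 0, 0], [0, 0, -20, 0, 0, 0], [0, 0, -15, 0, 0, 0], [0, 0, -8, 0, 0, 0]])

```text
t: 6.55
tcp_pos: [0.4727, -0.0802, 0.2465]
eef_rot: [0.001, 0.602, 0.799, 0.0]
ft_force: [-0.1, 0.2, -3.9]
grip_width: 0.135
grip_force: 30.0
```

Request:
play_rows(steps=[[6, 1.5, 0, 0, 0, 0], [14, 3.4, 0, 0, 0, 0], [22, 5.3, 0, 0, 0, 0], [30, 7.3, 0, 0, 0, 0], [36, 8.7, 0, 0, 0, 0], [40, 9.7, 0, 0, 0, 0], [40, 9.7, 0, 0, 0, 0], [36, 8.7, 0, 0, 0, 0], [34, 8.3, 0, 0, 0, 0], [28, 6.8, 0, 0, 0, 0]])

```text
t: 7.55
tcp_pos: [0.4582, 0.2171, 0.2436]
eef_rot: [-0.001, 0.601, 0.8, -0.0]
ft_force: [1.0, -0.7, -3.7]
grip_width: 0.133
grip_force: 30.0
```

Request:
play_rows(steps=[[20, 4.9, 0, 0, 0, 0], [14, 3.4, 0, 0, 0, 0], [8, 1.9, 0, 0, 0, 0], [0, 0, 0, 0, 0, 0.3], [0, 0, 0, 0, 0, 0.6], [0, 0, 0, 0, 0, 0.9], [0, 0, 0, 0, 0, 0.9], [0, 0, 0, 0, 0, 0.9], [0, 0, 0, 0, 0, 0.9], [0, 0, 0, 0, 0, 0.9]])

```text
t: 8.55
tcp_pos: [0.4577, 0.2568, 0.2437]
eef_rot: [-0.0, 0.855, 0.519, -0.001]
ft_force: [0.2, -0.6, -4.2]
grip_width: 0.134
grip_force: 30.0
```

Request:
play_rows(steps=[[0, 0, 0, 0, 0, 0.9], [0, 0, 0, 0, 0, 0.9], [0, 0, 0, 0, 0, 0.9], [0, 0, 0, 0, 0, 0.9], [0, 0, 0, 0, 0, 0.9], [0, 0, 0, 0, 0, 0.6], [0, 0, 0, 0, 0, 0.36], [0, 0, 0, 0, 0, 0], [0, 0, 0, 0, 0, 0]])

```text
t: 9.45
tcp_pos: [0.458, 0.2569, 0.244]
eef_rot: [0.0, 0.986, 0.167, -0.001]
ft_force: [-0.1, -0.4, -3.0]
grip_width: 0.137
grip_force: 30.0
```

Run:
```python
from h import *
s=telemetry.observe();M=q2R(s['eef_rot']);print(s['t'],s['tcp_pos'],s['qpos'],'yaw',np.degrees(np.arctan2(M[1,0],M[0,0])),M[:,2],s['grip_width'])
im,d,K,k1,T=cam('scene');a=im[140:400,100:500];
im,d,K,k1,T=cam('top');P=cloud(d,K,k1,T);b=im[170:430,80:480];np.savez('top2',im=im,P=P)
save('mid.png',cv2.resize(np.vstack([a,b]),(600,780))[:600] if 0 else np.hstack([a,b]))
hsv=cv2.cvtColor(im,cv2.COLOR_RGB2HSV).astype(int)
v,u=np.mgrid[0:480,0:640]
m=(hsv[:,:,0]>105)&(hsv[:,:,0]<125)&(hsv[:,:,1]>190)&(P[:,:,2]>.19)&(P[:,:,2]<.23)
p=P[m]; 
if len(p): rc=cv2.minAreaRect((p[:,:2]*1000).astype(np.float32));print(len(p),rc,np.median(p[:,2]))
m=((hsv[:,:,0]<8)|(hsv[:,:,0]>172))&(hsv[:,:,1]>180)&(P[:,:,2]>.2);p=P[m]
if len(p): rc=cv2.minAreaRect((p[:,:2]*1000).astype(np.float32));print('bar',len(p),rc,np.median(p[:,2]))
```

```text
9.45 [0.45802612 0.25692228 0.24403668] [-0.14513634  0.24882141 -0.53078277  1.83562768  0.14041695  1.09534773
 -1.96330658] yaw 19.17118955588021 [-9.72700886e-04 -4.68893038e-04 -9.99999417e-01] 0.13710059859200602
66 ((476.1960144042969, 203.77618408203125), (108.9602279663086, 38.5474967956543), 33.640743255615234) 0.20218104981382418
bar 222 ((496.4905090332031, 144.77304077148438), (99.04141235351562, 8.580626487731934), 18.671201705932617) 0.22888535299564028
```

View pics/mid.png

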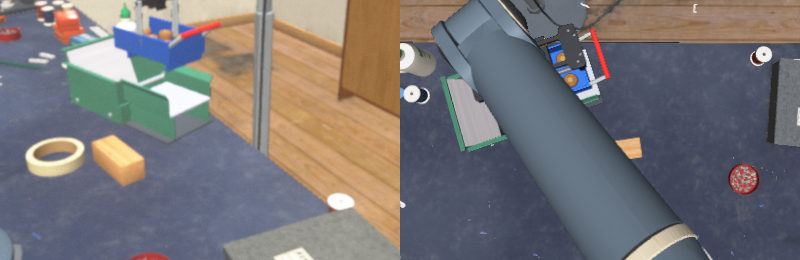

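The scene view shows the tray level over the dock at about (160,40) in the crop, with feet aboard and the red bar on the side away from the hopper. I'll lower it now.

Request:
play_rows(steps=[[0.5, 1, 5, 0, 0, 0], [0.5, 1, 10, 0, 0, 0], [0, 1, 15, 0, 0, 0], [0, 0, 15, 0, 0, 0], [0, 0, 12, 0, 0, 0], [0, 0, 10, 0, 0, 0], [0, 0, 7, 0, 0, 0], [0, 0, 4, 0, 0, 0], [0, 0, 3, 0, 0, 0], [0, 0, 2, 0, 0, 0]])

```text
t: 10.55
tcp_pos: [0.4607, 0.2546, 0.1617]
eef_rot: [-0.0, 0.986, 0.166, 0.0]
ft_force: [0.3, 0.3, -4.1]
grip_width: 0.132
grip_force: 30.0
```

Request:
play_rows(steps=[[0, 0, 1, 0, 0, 0], [0, 0, 1, 0, 0, 0], [0, 0, 0, 0, 0, 0], [0, 0, 0, 0, 0, 0]])

```text
t: 10.95
tcp_pos: [0.4606, 0.2544, 0.1597]
eef_rot: [0.0, 0.986, 0.166, 0.0]
ft_force: [-0.0, 0.2, -4.5]
grip_width: 0.134
grip_force: 30.0
```

Request:
play_rows(steps=[[0, 0, 0.5, 0, 0, 0], [0, 0, 0.5, 0, 0, 0], [0, 0, 0, 0, 0, 0]])

```text
t: 11.25
tcp_pos: [0.4607, 0.2545, 0.1594]
eef_rot: [0.0, 0.986, 0.166, 0.0]
ft_force: [-0.8, -1.3, 4.9]
grip_width: 0.13
grip_force: 30.0
```

Request:
play_rows(steps=[[0, 0, 0, 0, 0, 0], [0, 0, 0, 0, 0, 0], [0, 0, 0, 0, 0, 0], [0, 0, 0, 0, 0, 0], [0, 0, -4, 0, 0, 0], [0, 0, -8, 0, 0, 0], [0, 0, -15, 0, 0, 0], [0, 0, -25, 0, 0, 0], [0, 0, -28, 0, 0, 0], [0, 0, 0, 0, 0, 0]], gripper=40)

```text
t: 12.25
tcp_pos: [0.4626, 0.2562, 0.2431]
eef_rot: [-0.001, 0.986, 0.166, 0.004]
ft_force: [0.7, 0.6, 1.0]
grip_width: 0.456
grip_force: 0.0
```

Request:
play_rows(steps=[[0, 20, 0, 0, 0, 0], [0, 30, 0, 0, 0, 0], [0, 30, 0, 0, 0, 0], [0, 26, 0, 0, 0, 0], [0, 12, 0, 0, 0, 0], [0, 0, 0, 0, 0, 0], [0, 0, 0, 0, 0, 0]], gripper=32)

```text
t: 12.95
tcp_pos: [0.4986, 0.1442, 0.2386]
eef_rot: [-0.0, 0.986, 0.166, -0.0]
ft_force: [-0.4, 0.2, 0.2]
grip_width: 0.367
grip_force: 0.0
```

Run:
```python
from h import *
im,d,K,k1,T=cam('wrist');P=cloud(d,K,k1,T)
s=telemetry.observe();M=q2R(s['eef_rot']);print(s['t'],s['tcp_pos'],'yaw',np.degrees(np.arctan2(M[1,0],M[0,0])))
im2,d2,K2,k2,T2=cam('top');P2=cloud(d2,K2,k2,T2)
for im_,P_ in ((im,P),(im2,P2)):
    hsv=cv2.cvtColor(im_,cv2.COLOR_RGB2HSV).astype(int)
    m=((hsv[:,:,0]<8)|(hsv[:,:,0]>172))&(hsv[:,:,1]>170)&(P_[:,:,2]>.12)&(P_[:,:,2]<.16)&(abs(P_[:,:,0]-.495)<.08)&(abs(P_[:,:,1]-.145)<.08);p=P_[m]
    if len(p): print('bar',len(p),cv2.minAreaRect((p[:,:2]*1000).astype(np.float32)),np.percentile(p[:,2],[5,50,95]))
save('w2.png',np.hstack([im[:, :],cv2.resize(im2[170:430,80:480],(640,480))])[::1]);cv2.imwrite('pics/w2.png',cv2.resize(cv2.imread('pics/w2.png'),(800,300)))
```

```text
13.0 [0.49848965 0.1446707  0.23861169] yaw 19.235078340939936
bar 1506 ((499.18597412109375, 142.240234375), (99.95738983154297, 9.014580726623535), 18.965599060058594) [0.14296149 0.14527556 0.14667539]
```

View pics/w2.png

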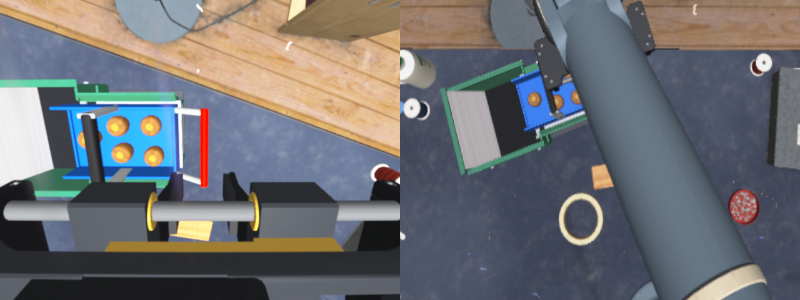

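The wrist view shows the tray seated in the dock, with five feet aboard, the lip toward the hopper, and the red bar at about (205,147). I'll grip the bar next.

Request:
play_rows(steps=[[0, 1.3, 10, 0, 0, 0], [0, 1.3, 20, 0, 0, 0], [0, 0, 25, 0, 0, 0], [0, 0, 20, 0, 0, 0], [0, 0, 18, 0, 0, 0], [0, 0, 12, 0, 0, 0], [0, 0, 8, 0, 0, 0], [0, 0, 4.6, 0, 0, 0], [0, 0, 0, 0, 0, 0]])

```text
t: 13.95
tcp_pos: [0.4999, 0.1406, 0.1207]
eef_rot: [0.0, 0.986, 0.166, -0.0]
ft_force: [1.0, 0.2, -0.2]
grip_width: 0.367
grip_force: 0.0
```

Request:
play_rows(steps=[[0, 0, 0, 0, 0, 0], [0, 0, 0, 0, 0, 0], [0, 0, 0, 0, 0, 0], [0, 0, 0, 0, 0, 0], [0, 0, 0, 0, 0, 0], [0, 0, 0, 0, 0, 0], [0, 0, 0, 0, 0, 0]], gripper=0)

```text
t: 14.65
tcp_pos: [0.5002, 0.1408, 0.1213]
eef_rot: [-0.0, 0.986, 0.166, 0.0]
ft_force: [-0.8, 1.8, 3.1]
grip_width: 0.1
grip_force: 30.0
```

Run:
```python
from h import *
s=telemetry.observe();M=q2R(s['eef_rot']);yw=np.degrees(np.arctan2(M[1,0],M[0,0]));print(s['t'],s['tcp_pos'],yw,s['grip_width'],s['grip_force'],s['ft_force'])
a=np.radians(19.1);sy=np.array([-np.sin(a),np.cos(a)]);sx=np.array([np.cos(a),np.sin(a)])
o=np.array([.459,.2567]);d=s['tcp_pos'][:2]-o
y0,z0=d@sy*1000,s['tcp_pos'][2]*1000+19;print('bar in stand x,y,z',d@sx*1000,y0,z0)
ths=list(range(0,73,3))
pv=[]
for t in ths:
    t=np.radians(t);pv.append((58-168*np.cos(t)+70*np.sin(t),69+168*np.sin(t)+70*np.cos(t)))
pv=np.array(pv);print('fwd first',pv[0]-[y0,z0]);
for t,st in zip(ths[1:],np.diff(pv,axis=0)): print(t,'dy_tool',round(-st[0],1),'dz_tool',round(-st[1],1))
```

```text
14.65 [0.50017721 0.14084609 0.1212737 ] 19.110155862829245 0.10013031467371618 30.00048190355301 [-0.8351618   1.79913382  3.12257372]
bar in stand x,y,z 1.0008844174773788 -122.94995023335086 140.27370389053164
fwd first [12.94995023 -1.27370389]
3 dy_tool -3.9 dz_tool -8.7
6 dy_tool -4.3 dz_tool -8.5
9 dy_tool -4.8 dz_tool -8.2
12 dy_tool -5.2 dz_tool -8.0
15 dy_tool -5.6 dz_tool -7.7
18 dy_tool -6.0 dz_tool -7.4
21 dy_tool -6.4 dz_tool -7.1
24 dy_tool -6.8 dz_tool -6.7
27 dy_tool -7.1 dz_tool -6.4
30 dy_tool -7.4 dz_tool -6.0
33 dy_tool -7.7 dz_tool -5.6
36 dy_tool -8.0 dz_tool -5.2
39 dy_tool -8.3 dz_tool -4.7
42 dy_tool -8.5 dz_tool -4.3
45 dy_tool -8.7 dz_tool -3.9
48 dy_tool -8.9 dz_tool -3.4
51 dy_tool -9.1 dz_tool -2.9
54 dy_tool -9.2 dz_tool -2.4
57 dy_tool -9.3 dz_tool -2.0
60 dy_tool -9.4 dz_tool -1.5
63 dy_tool -9.5 dz_tool -1.0
66 dy_tool -9.5 dz_tool -0.5
69 dy_tool -9.5 dz_tool 0.0
72 dy_tool -9.5 dz_tool 0.5
```

Request:
play_rows(steps=[[0, -1, 0, 0, 0, 0], [0, -2, 0, 0, 0, 0], [0, -2, 0, 0, 0, 0], [0, -2, 0, 0, 0, 0], [0, -2, 0, 0, 0, 0], [0, -1, 0, 0, 0, 0], [0, 0, 0, 0, 0, 0]])

```text
t: 15.35
tcp_pos: [0.4981, 0.1475, 0.1214]
eef_rot: [0.002, 0.986, 0.165, 0.001]
ft_force: [1.6, -4.0, 5.4]
grip_width: 0.103
grip_force: 30.0
```

Request:
play_rows(steps=[[0, -1, 0, 0, 0, 0], [0, -1, 0, 0, 0, 0], [0, 0, 0, 0, 0, 0]])

```text
t: 15.65
tcp_pos: [0.4975, 0.1493, 0.1215]
eef_rot: [0.002, 0.986, 0.165, 0.001]
ft_force: [1.1, -3.1, 4.1]
grip_width: 0.102
grip_force: 30.0
```

Request:
play_rows(steps=[[0, -1, 0, 0, 0, 0], [0, -1, 0, 0, 0, 0], [0, -1, 0, 0, 0, 0], [0, 0, 0, 0, 0, 0]])

```text
t: 16.05
tcp_pos: [0.4967, 0.152, 0.1218]
eef_rot: [0.002, 0.986, 0.165, 0.001]
ft_force: [1.7, -4.5, 8.0]
grip_width: 0.103
grip_force: 30.0
```

Request:
play_rows(steps=[[0, -1, 0, 0, 0, 0], [0, -1, 0, 0, 0, 0], [0, 0, 0, 0, 0, 0]])

```text
t: 16.35
tcp_pos: [0.4963, 0.1536, 0.1218]
eef_rot: [0.002, 0.986, 0.165, 0.001]
ft_force: [1.4, -5.2, 8.0]
grip_width: 0.106
grip_force: 30.0
```

Request:
play_rows(steps=[[0, -1, -2, 0, 0, 0], [0, -1, -2, 0, 0, 0], [0, -1.3, -3, 0, 0, 0], [0, -1.3, -3, 0, 0, 0], [0, -2, -4, 0, 0, 0], [0, -2.2, -4, 0, 0, 0], [0, 0, 0, 0, 0, 0]])

```text
t: 17.05
tcp_pos: [0.4927, 0.1622, 0.1391]
eef_rot: [0.002, 0.986, 0.165, 0.001]
ft_force: [3.5, -5.1, 1.2]
grip_width: 0.103
grip_force: 30.0
```

```bash
cat > st.py <<'E'
from h import *
s=telemetry.observe()
a=np.radians(19.1);sy=np.array([-np.sin(a),np.cos(a)])
d=s['tcp_pos'][:2]-np.array([.459,.2567]);y,z=d@sy*1000-58,s['tcp_pos'][2]*1000+19-69
print('t',s['t'],'rel rod',round(y,1),round(z,1),'radius',round(np.hypot(y,z),1),'tilt',round(np.degrees(np.arctan2(z,-y)-np.arctan2(70,168)),1),'F',s['ft_force'][:2]@sy,s['ft_force'][2],s['grip_width'])
E
python3 st.py
```

```text
t 17.05 rel rod -158.3 89.1 radius 181.7 tilt 6.7 F -5.993779891347985 1.2144247228333114 0.10274042953923047
```

Request:
play_rows(steps=[[0, -4.4, -8.4, 0, 0, 0], [0, -4.9, -8.2, 0, 0, 0], [0, -5.3, -7.9, 0, 0, 0], [0, -5.7, -7.6, 0, 0, 0], [0, -6.1, -7.3, 0, 0, 0], [0, -6.5, -7, 0, 0, 0], [0, -6.9, -6.6, 0, 0, 0], [0, -7.2, -6.3, 0, 0, 0], [0, 0, 0, 0, 0, 0]])

```text
t: 17.95
tcp_pos: [0.4758, 0.2108, 0.1994]
eef_rot: [-0.0, 0.986, 0.167, 0.001]
ft_force: [1.6, -3.2, 2.1]
grip_width: 0.107
grip_force: 30.0
```

```bash
python3 st.py
```

```text
t 17.95 rel rod -106.9 149.4 radius 183.7 tilt 31.8 F -3.5480657318467483 2.1099840223783946 0.10668886724871819
```

Request:
play_rows(steps=[[0, -8.1, -5.2, 0, 0, 0], [0, -8.2, -5.1, 0, 0, 0], [0, -8.4, -4.8, 0, 0, 0], [0, -8.4, -4.5, 0, 0, 0], [0, -8.6, -4, 0, 0, 0], [0, -8.8, -3.6, 0, 0, 0], [0, -9, -3.1, 0, 0, 0], [0, -9.1, -2.6, 0, 0, 0], [0, 0, 0, 0, 0, 0]])

```text
t: 18.85
tcp_pos: [0.4525, 0.2761, 0.2312]
eef_rot: [-0.001, 0.986, 0.167, -0.0]
ft_force: [0.8, -1.1, 0.9]
grip_width: 0.105
grip_force: 30.0
```

```bash
python3 st.py
```

```text
t 18.85 rel rod -37.5 181.2 radius 185.1 tilt 55.7 F -1.263736830783505 0.9019203019580843 0.10486845253937475
```

Request:
play_rows(steps=[[0, -8, -0.5, 0, 0, 0], [0, -8, -0.4, 0, 0, 0], [0, -8, 0, 0, 0, 0], [0, -8, 0.4, 0, 0, 0], [0, -8, 0.6, 0, 0, 0], [0, -6, 0.6, 0, 0, 0], [0, 0, 0, 0, 0, 0], [0, 0, 0, 0, 0, 0], [0, 0, 0, 0, 0, 0], [0, 0, 0, 0, 0, 0]])

```text
t: 19.85
tcp_pos: [0.4387, 0.3202, 0.2336]
eef_rot: [-0.002, 0.986, 0.166, 0.002]
ft_force: [-3.2, 0.0, 14.4]
grip_width: 0.101
grip_force: 30.0
```

```bash
python3 st.py
python3 - <<'E'
from h import *
for n in ['scene','top']:
    im,d,K,k1,T=cam(n);P=cloud(d,K,k1,T)
    for o in models.trace(n,'foot_1'): print(n,round(o['p'],2),np.array(o['at'])*[640,480],np.round(np.nanmedian(P[o['pixels']],0),3))
    if n=='scene': a=im
    else: b=im
save('tip.png',np.hstack([cv2.resize(a[120:320,120:360],(420,350)),cv2.resize(b[190:340,100:280],(380,350))]))
E
```

```text
t 19.85 rel rod 8.7 183.6 radius 183.8 tilt 70.1 F 1.0566021206012322 14.449410424597822 0.10140079266888184
scene 0.23 [227.392 147.024] [0.426 0.313 0.238]
```

View pics/tip.png

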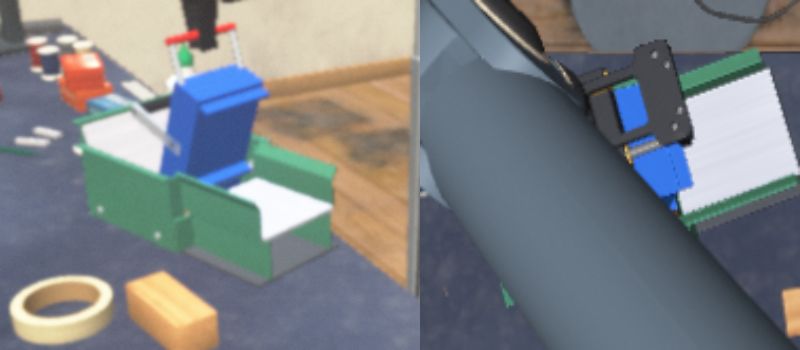

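The tray is tipped about 70° with its lip in the hopper and the bar still in the fingers. The feet are hidden, so I'll check with the wrist camera.

Run:
```python
from h import *
im,d,K,k1,T=cam('wrist');P=cloud(d,K,k1,T);save('w3.png',im)
for o in models.trace('wrist','foot_1'): print(round(o['p'],2),np.array(o['at'])*[640,480],np.round(np.nanmedian(P[o['pixels']],0),3))
```

```text
0.96 [254.912 217.584] [0.413 0.389 0.037]
0.94 [257.472 240.816] [0.385 0.376 0.036]
0.73 [283.392 259.584] [0.369 0.348 0.038]
0.63 [256.512 163.92 ] [0.462 0.4   0.037]
0.41 [252.928 197.616] [0.439 0.391 0.068]
```

View pics/w3.png

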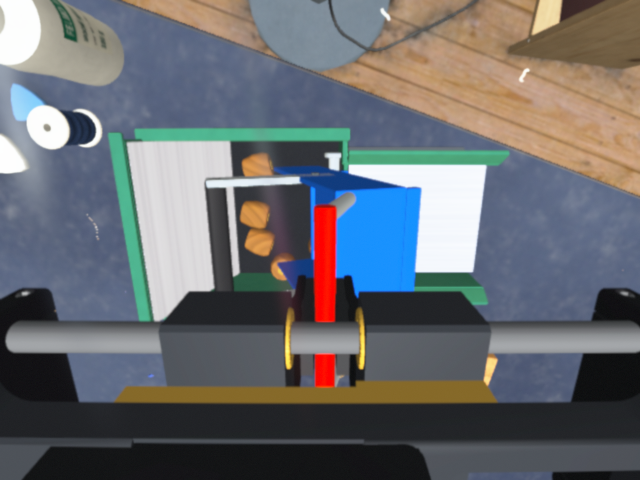

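Four feet show in the hopper, at (257,165), (255,214), (259,242) and (283,266). The fifth isn't visible, so I'll tip a little further and jog the tray.

Request:
play_rows(steps=[[0, -5, 0, 0, 0, 0], [0, -5, 0, 0, 0, 0], [0, -5, 0, 0, 0, 0], [0, 3, -1, 0, 0, 0], [0, -3, 1, 0, 0, 0], [0, 3, -1, 0, 0, 0], [0, -3, 1, 0, 0, 0], [0, 0, 0, 0, 0, 0], [0, 0, 0, 0, 0, 0], [0, 0, 0, 0, 0, 0]])

```text
t: 21.15
tcp_pos: [0.4339, 0.3331, 0.2323]
eef_rot: [-0.001, 0.986, 0.166, 0.001]
ft_force: [-2.2, 0.1, 10.3]
grip_width: 0.102
grip_force: 30.0
```

```bash
python3 st.py
python3 - <<'E'
from h import *
im,d,K,k1,T=cam('wrist');P=cloud(d,K,k1,T);save('w4.png',im[100:320,60:460])
for o in models.trace('wrist','foot_1'): print(round(o['p'],2),np.array(o['at'])*[640,480],o['pixels'].sum(),np.round(np.nanmedian(P[o['pixels']],0),3))
E
```

```text
t 21.15 rel rod 22.4 182.3 radius 183.7 tilt 74.4 F 0.8699375836522373 10.32655475507109 0.10248182514626306
0.89 [269.376 161.904] 592 [0.462 0.401 0.037]
0.81 [267.072 211.68 ] 677 [0.413 0.389 0.037]
0.7 [294.016 262.32 ] 288 [0.366 0.349 0.038]
0.61 [271.872 240.384] 658 [0.385 0.375 0.036]
```

View pics/w4.png

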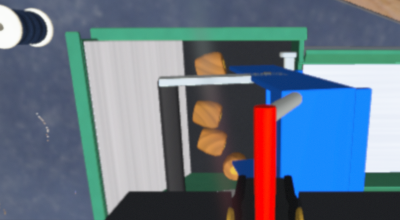

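Four feet still show and the fifth may be hidden behind the tray's front. I'll lower the tray along the arc and look again.

Request:
play_rows(steps=[[0, 5, -0.5, 0, 0, 0], [0, 9.5, -0.7, 0, 0, 0], [0, 9.5, -0.2, 0, 0, 0], [0, 9.5, 0.3, 0, 0, 0], [0, 9.5, 0.8, 0, 0, 0], [0, 9.4, 1.3, 0, 0, 0], [0, 9.3, 1.8, 0, 0, 0], [0, 9.2, 2.3, 0, 0, 0], [0, 9.1, 2.7, 0, 0, 0], [0, 0, 0, 0, 0, 0]])

```text
t: 22.25
tcp_pos: [0.4602, 0.2539, 0.2216]
eef_rot: [0.001, 0.986, 0.165, -0.001]
ft_force: [1.2, 0.4, 0.8]
grip_width: 0.105
grip_force: 30.0
```

```bash
python3 st.py
python3 - <<'E'
from h import *
im,d,K,k1,T=cam('wrist');P=cloud(d,K,k1,T)
for o in models.trace('wrist','foot_1'): print(round(o['p'],2),np.array(o['at'])*[640,480],o['pixels'].sum(),np.round(np.nanmedian(P[o['pixels']],0),3))
E
```

```text
t 22.25 rel rod -61.0 171.6 radius 182.1 tilt 47.8 F 0.04409897371671872 0.8166456498674597 0.1054237266677476
0.94 [188.416 217.104] 790 [0.413 0.387 0.036]
0.64 [191.424 241.392] 704 [0.386 0.374 0.036]
0.61 [182.016 162.576] 635 [0.462 0.4   0.037]
0.54 [220.672 258.288] 300 [0.373 0.345 0.035]
0.18 [270.784 231.216] 22460 [0.463 0.292 0.172]
```

Request:
play_rows(steps=[[0, 8.9, 3.4, 0, 0, 0], [0, 8.7, 3.9, 0, 0, 0], [0, 8.5, 4.3, 0, 0, 0], [0, 8.3, 4.7, 0, 0, 0], [0, 8, 5.2, 0, 0, 0], [0, 7.7, 5.6, 0, 0, 0], [0, 7.4, 6, 0, 0, 0], [0, 7.1, 6.4, 0, 0, 0], [0, 0, 0, 0, 0, 0]])

```text
t: 23.25
tcp_pos: [0.4809, 0.1933, 0.1818]
eef_rot: [0.001, 0.986, 0.165, -0.001]
ft_force: [0.0, 0.5, -0.9]
grip_width: 0.103
grip_force: 30.0
```

```bash
python3 st.py
python3 - <<'E'
from h import *
im,d,K,k1,T=cam('wrist');P=cloud(d,K,k1,T);save('w5.png',im)
for o in models.trace('wrist','foot_1'): print(round(o['p'],2),np.array(o['at'])*[640,480],o['pixels'].sum(),np.round(np.nanmedian(P[o['pixels']],0),3))
E
```

```text
t 23.25 rel rod -125.0 131.8 radius 181.7 tilt 23.9 F 0.46916645606043217 -0.9080514980809455 0.10332658809000946
0.89 [103.808 224.304] 1127 [0.413 0.385 0.035]
0.88 [ 92.672 166.224] 793 [0.465 0.397 0.036]
0.81 [131.008 280.704] 231 [0.368 0.349 0.039]
0.67 [111.872 254.304] 985 [0.386 0.371 0.036]
```

View pics/w5.png

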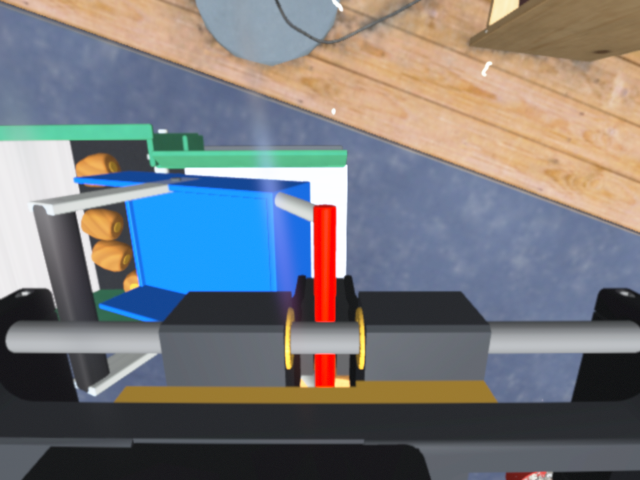

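The tray's visible floor is empty, and four feet show in the hopper on the left between (95,166) and (131,281). The fifth is probably hidden under the tray's front, so I'll finish lowering and then look.

Request:
play_rows(steps=[[0, 6.6, 6.9, 0, 0, 0], [0, 6.2, 7.2, 0, 0, 0], [0, 5.8, 7.5, 0, 0, 0], [0, 5.4, 7.8, 0, 0, 0], [0, 5, 8.1, 0, 0, 0], [0, 4.6, 8.3, 0, 0, 0], [0, 5, 5, 0, 0, 0], [0, 4, 3, 0, 0, 0], [0, 0, 0, 0, 0, 0]])

```text
t: 24.25
tcp_pos: [0.4943, 0.1555, 0.1286]
eef_rot: [-0.001, 0.986, 0.166, -0.001]
ft_force: [-0.9, 1.5, -1.7]
grip_width: 0.096
grip_force: 30.2
```

```bash
python3 st.py
```

```text
t 24.25 rel rod -165.2 78.6 radius 182.9 tilt 2.8 F 1.7391584033263112 -1.7371987244334506 0.09608596896825224
```

Request:
play_rows(steps=[[0, 2, 2, 0, 0, 0], [0, 2, 2, 0, 0, 0], [0, 2, 2, 0, 0, 0], [0, 2, 1.2, 0, 0, 0], [0, 2, 0.3, 0, 0, 0], [0, 2, 0, 0, 0, 0], [0, 2, 0, 0, 0, 0], [0, 0, 0, 0, 0, 0]])

```text
t: 25.05
tcp_pos: [0.4999, 0.1409, 0.122]
eef_rot: [0.0, 0.986, 0.166, 0.0]
ft_force: [-0.4, -0.4, 1.1]
grip_width: 0.099
grip_force: 30.1
```

```bash
python3 st.py
```

```text
t 25.05 rel rod -180.8 72.0 radius 194.6 tilt -0.9 F -0.21283271372759788 1.1249092326509824 0.09879552069036293
```

Request:
play_rows(steps=[[0, 0, 0.6, 0, 0, 0], [0, 0, 0, 0, 0, 0]])

```text
t: 25.25
tcp_pos: [0.5, 0.1408, 0.1214]
eef_rot: [0.001, 0.986, 0.166, 0.0]
ft_force: [0.8, -1.0, 1.4]
grip_width: 0.101
grip_force: 30.1
```

Request:
play_rows(steps=[[0, 0, 0, 0, 0, 0], [0, 0, 0, 0, 0, 0], [0, 0, 0, 0, 0, 0], [0, 0, 0, 0, 0, 0], [0, 0, -4, 0, 0, 0], [0, 0, -12, 0, 0, 0], [0, 0, -25, 0, 0, 0], [0, 0, -35, 0, 0, 0], [0, 0, -40, 0, 0, 0], [0, 0, -30, 0, 0, 0]], gripper=32)

```text
t: 26.25
tcp_pos: [0.5001, 0.1421, 0.2708]
eef_rot: [-0.0, 0.986, 0.166, 0.002]
ft_force: [0.1, -0.1, -0.3]
grip_width: 0.37
grip_force: 0.0
```

Request:
play_rows(steps=[[0, 30, 0, 0, 0, 0], [0, 45, 0, 0, 0, 0], [0, 45, 0, 0, 0, 0], [0, 45, 0, 0, 0, 0], [0, 45, 0, 0, 0, 0], [0, 45, 0, 0, 0, 0], [0, 30, 0, 0, 0, 0], [0, 0, 0, 0, 0, 0], [0, 0, 0, 0, 0, 0]])

```text
t: 27.15
tcp_pos: [0.5928, -0.128, 0.2678]
eef_rot: [-0.0, 0.986, 0.165, 0.0]
ft_force: [-0.4, 0.9, -0.1]
grip_width: 0.37
grip_force: 0.0
```

Run:
```python
from h import *
im,d,K,k1,T=cam('top');P=cloud(d,K,k1,T)
hsv=cv2.cvtColor(im,cv2.COLOR_RGB2HSV).astype(int)
for o in models.trace('top','foot_1'): print(round(o['p'],2),np.array(o['at'])*[640,480],o['pixels'].sum(),np.round(np.nanmedian(P[o['pixels']],0),3))
for lab,m in (('walls',(hsv[:,:,0]>105)&(hsv[:,:,0]<125)&(hsv[:,:,1]>190)&(P[:,:,2]>.11)&(P[:,:,2]<.13)),('bar',((hsv[:,:,0]<8)|(hsv[:,:,0]>172))&(hsv[:,:,1]>170)&(P[:,:,2]>.12)&(P[:,:,2]<.16))):
    p=P[m]; 
    if len(p): print(lab,len(p),cv2.minAreaRect((p[:,:2]*1000).astype(np.float32)),np.median(p[:,2]))
save('end.png',np.hstack([cv2.resize(im[190:340,100:300],(800,600))]));s=telemetry.observe();print(s['t'],s['tcp_pos'],s['ft_force'])
```

```text
0.54 [197.184 294.   ] 93 [0.364 0.343 0.037]
0.43 [188.288 284.688] 110 [0.382 0.374 0.036]
0.43 [179.776 278.016] 138 [0.408 0.387 0.035]
walls 144 ((460.509765625, 248.66294860839844), (97.60114288330078, 155.60205078125), 19.079967498779297) 0.11771585374582
bar 678 ((775.6333618164062, -104.48635864257812), (87.03775787353516, 789.4334716796875), 48.47104263305664) 0.1408906993243716
27.25 [ 0.59273277 -0.12596472  0.26793414] [0.02294464 0.40265298 0.50855109]
```

View pics/end.png

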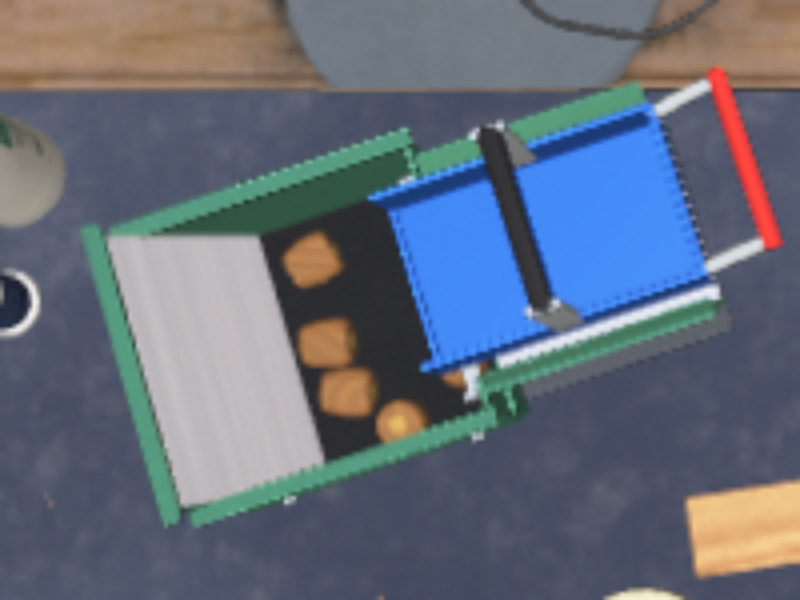

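The tray is empty and level in the dock. Four feet show in the hopper at (312,260), (327,343), (347,392) and (402,424). The fifth lies partly under the pouring lip at (462,375), beside the near wall inside the hopper. The gripper is clear, so I'll hand in.

```bash
python3 -c "
from rig import r
print(r.close_job())"
```

```text
the job is handed in; nothing more can be done
None
```

I handed the job in: all five feet are in the hopper, and the empty tray sits level in the dock with the gripper well clear, about 27 s into the 72 s limit (the hand-in gave no verdict).

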